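Weigh out the ballast for a model ship on a sprung dial scale

TASK

First move the blue paint pot off the scale pan and stand it upright on the cork mat. Then slide brass ballast slugs along their lanes onto the pan, choosing which and how many, until the dial needle rests inside the green target band. Do not lift the slugs up high; leave the ones you do not need standing in their lanes, do not tip the pot over, and leave the spool, tape and screwdriver alone.

Things in the scene. Friction and masses are not known exactly. Their poses are not given: they have to be found in the camera images.
- scale: The fixed weighing scale, about 350 mm long (its x) and 240 mm wide (its y). Origin on the table under the middle of the pan; x runs along the lanes, from lanes to pan to dial; z up. The lane deck spans its x from -167 to -37 mm, the pan -35 to 35 mm.
- deck (a point): Middle of the plywood lane deck's upper surface (scale x -102 mm), 60 mm above the table. Five straight lanes along the scale's x, centre lines at scale y = -92, -46, 0, 46, 92 mm, each 42 mm wide between rails 4 mm thick and 6 mm high, open at the rear (-x) end and onto the pan. Slugs start with centres at scale x -97 to -80 mm and within 2 mm of a lane's centre line.
- dial (a point): Centre of the round dial's face, at scale x = 128 mm, 66 mm above the table: drum 128 mm across, face tilted 0.4 rad towards the scale's +x, highest point about 92 mm above the table on the side of the pan. White face, black tick every 100 g (0.5 rad) from 0 to 700 g.
- pan_top (a point): Middle of the flat aluminium pan's upper surface. Pan 70 mm along the scale's x by 236 mm along y. Empty it lies 59 mm above the table, 1 mm below the lane floors and 2 mm from their edge; it sinks straight down on a damped spring by 7.1 mm per kg (stop at 9.5 mm) and settles within half a second.
- pan_rim (a point): Point above the pan's far (+x) edge, level with the top of the empty pan's rim. The rim is 14 mm high and 3 mm thick, on the pan's far side and both ends; no rim on the side of the lanes.
- needle (a joint): Black dial needle, tip 54 mm from the dial's centre, driven by the pan, behind glass (cannot be touched). Radians: 0 with nothing on the pan, then pointing towards the lanes (the scale's -x); turns clockwise seen from above by 5.0 rad per kg on the pan (180 g = 0.90, 120 g = 0.60, 60 g = 0.30).
- target (a joint): Angle of the middle of the green target band on the dial's rim, same zero and sense as the needle, drawn between 2.1 and 2.85 rad; fixed in the episode. The band reaches about 0.2 rad (40 g) either side of it.
- needle_tip (a point): Point on the needle 52 mm from the dial's centre.
- target_mid (a point): Middle of the green band, 52 mm from the dial's centre.
- slug_l1: Large brass ballast slug: plain upright cylinder 36 mm across, 21 mm tall, nominally 180 g (each real slug may be up to 5 % off). Origin at the centre of its underside. Starts upright in one of the five lanes, one slug per lane, any slug in any lane.
- slug_l2: Large brass ballast slug: plain upright cylinder 36 mm across, 21 mm tall, nominally 180 g (each real slug may be up to 5 % off). Origin at the centre of its underside. Starts upright in one of the five lanes, one slug per lane, any slug in any lane.
- slug_m1: Medium brass ballast slug: plain upright cylinder 31 mm across, 19 mm tall, nominally 120 g (each real slug may be up to 5 % off). Origin at the centre of its underside. Starts upright in one of the five lanes, one slug per lane, any slug in any lane.
- slug_m2: Medium brass ballast slug: plain upright cylinder 31 mm across, 19 mm tall, nominally 120 g (each real slug may be up to 5 % off). Origin at the centre of its underside. Starts upright in one of the five lanes, one slug per lane, any slug in any lane.
- slug_s: Small brass ballast slug: plain upright cylinder 24 mm across, 16 mm tall, nominally 60 g (each real slug may be up to 5 % off). Origin at the centre of its underside. Starts upright in one of the five lanes, one slug per lane, any slug in any lane.
- pot: Closed paint pot, blue with a white cap: upright cylinder 41 mm across, 46 mm tall, about 130 g. Origin at the centre of its underside, z up. Starts standing on the pan, within 70 mm of the pan's middle along its length.
- mat: Fixed square cork mat, 120 by 120 mm, 4 mm thick, on the table left or right of the scale. Origin at the centre of its underside.
- pad: Fixed square green pad, 120 by 120 mm, 4 mm thick, on the other side of the scale; it carries the spool and the tape. Origin at the centre of its underside.
- spool: Bystander: wooden thread spool standing on the green pad, 30 mm across, 34 mm tall. Origin at its underside.
- tape: Bystander: roll of yellow tape lying on the green pad, 54 mm across, 18 mm tall. Origin at its underside.
- screwdriver: Bystander: red-handled screwdriver, 130 mm long, lying on the table beyond the mat or pad. Origin on its underside near the middle.
Things that resemble listed ones, but are neither listed nor needed, are in the scene too. What is shaped like the slug_m2 but pink or purple is not meant.

How it is judged:
By the outcome, as a careful person would: the job done as asked, in the order asked, and still so for the second after the job is handed in, with the robot touching nothing.
It also fails if it takes over 72 s, if anything falls off the work surface, if the arm or the gripper's body presses on something with over 40 N, if the wrist force passes 120 N, or if a joint passes its speed limit or range.

ROBOT

A 6-joint arm with a two-finger parallel gripper is mounted at the origin on the work surface. World frame = base frame: x ahead of the robot, y to its left, z up, the work surface at z = 0. Lengths are in m, angles in rad, forces in N, time in s.
With the tool pointing down it reaches from about 0.375 to 0.925 m from the base axis. Payload 5.7 kg.
Tool frame: the origin (TCP) lies at the very end of the fingers, on their centre line; the grasp point (between the pads) lies 19 mm behind it; z points along the fingers, y is the line along which they close (so a half turn about z gives the same grasp; the last joint's range is limited). The gripper opens to 85 mm and grips with 20 to 120 N. Pads are 22 mm wide; open, the fingers measure 114 mm over their backs; the gripper's body (76 mm by 85 mm) begins 54 mm behind the grasp point. The pads swing forward as they close: fully open they stand 13 mm farther back than shut.
Start: joints at [-1.441, 0.359, 1.51, -0, 1.272, -0.115], TCP at [0.145, -0.582, 0.231] pointing down, gripper open.
Joint ranges: [-2.97, 2.97], [-1.01, 2.36], [0.21, 2.38], [-0.96, 4.11], [0.2, 2.71], [-2.98, 2.98]. Speed limits (rad/s): [2.39, 2.39, 3.14, 3.14, 3.14, 3.14].

INTERFACE

Orientations are given as a 3x3 rotation matrix whose columns are the frame's x, y, z axes.
In Python, from rig import bot gives the robot as it stands.
- The arm moves only by the tool step_arm, never from a script. Its arguments are lists of equal length, an entry for each row: "travel": the shift along the tool's x, y, z in m, a list of three; "turn": the turn about the tool's z in degrees. A call has 1 to 8 rows; each row is the pose to reach, as a shift and turn from the pose commanded when the call began, along the tool's axes at that moment; what a row does not reach only later rows make up. A row lasts 1/12 s, in which the tool goes at most 41.7 mm and 7.16 degrees, less where a joint would pass 70% of its speed; a pose out of reach is approached as far as the arm can. A call with a gripper value outside its range is refused whole. "grip" is the finger opening in m, from 0 to 0.0854, set as the call begins (left out, the last holds). The fingers move at their own pace and stop on an object; "force" is the grip in N (left out, the last holds). Time passes only in rows, so rows that repeat a pose let the fingers close. It gives the time, the measured TCP pose, the force, the opening and the grip force at its end, in the units of the state.
- bot.read_state(): the state, without advancing time (a new reading comes with each control period).
- bot.read_camera(name): name is "scene" or "top"; returns (picture, depth): 480x640x3 uint8, red, green, blue; 480x640 float32, m along the optical axis (not along the pixel's ray), 0 where there is no reading.
- bot.camera_model(name): a dict with "fx", "fy", "cx", "cy" (pixels), "T" (4x4, takes a point from camera to world coordinates). Camera axes: x right, y up, looking along -z (the intrinsics and any distortion apply to the point x, -y, -z); pixel columns grow to the right and rows downward; lengths in m; the calibration is good to about 2 mm. A picture is of the moment at which its call begins. camera_model takes no time and is no camera call.
- bot.hand_in(): hands the job in; it is judged then, once.
The state is a dict: "time_s": time; "joints": joint angles; "qd": joint speeds; "tau": joint torques, N m; "eef_pos": TCP position; "orientation": TCP orientation; "ft_force": force on the tool from outside, world axes, zero at the start; "moment": the same for the moment, N m; "width": finger opening in m; "grip_force": force on a finger pad.
Only numpy, scipy, OpenCV 4.12 (cv2) and the standard library are available. Lean on these libraries where they do the work, as an engineer would, in place of code of your own. Each camera call takes 0.05 s, during which the arm holds its last target. There are 200 camera calls.

## Working session

There is one attempt and no reset: what is moved stays moved. The work goes in short steps, Python scripts to look and compute and a tool call to move; the robot and the scene stay as the last step left them, time stands still between calls to the robot, and variables do not carry over. Pictures are saved under pics/ and viewed, at most 10 in all, crops included, and the job is handed in when it is done.

Besides the shell and the picture viewer there is one more tool, called after "Emit:" as name(argument=value, ...) on one line, values as JSON. step_arm: Moves the arm, as the interface text tells. Its arguments: {"type":"object","properties":{"travel":{"type":"array","items":{"type":"array","items":{"type":"number"}}},"turn":{"type":"array","items":{"type":"number"}},"grip":{"type":"number"},"force":{"type":"number"}},"required":["travel","turn"]}

```bash
mkdir -p pics; ls; python3 - <<'E'
from rig import bot
import cv2,numpy as np
for n in("top","scene"):
    p,d=bot.read_camera(n); cv2.imwrite(f"pics/{n}0.png",p[:,:,::-1]); np.save(f"{n}0.npy",d)
    m=bot.camera_model(n);print(n,{k:(np.round(v,3).tolist()) for k,v in m.items() if not isinstance(v,str)})
s=bot.read_state();print(s["eef_pos"],np.round(s["orientation"],3).tolist(),s["time_s"])
E
```

```text
pics
top {'fx': 527.33, 'fy': 527.33, 'cx': 315.389, 'cy': 241.863, 'T': [[0.006, 0.987, -0.159, 0.426], [-1.0, 0.008, 0.011, 0.004], [0.012, 0.159, 0.987, 1.016], [0.0, 0.0, 0.0, 1.0]]}
scene {'fx': 535.267, 'fy': 535.267, 'cx': 315.004, 'cy': 240.958, 'T': [[-0.229, -0.696, 0.681, 1.286], [0.973, -0.159, 0.165, 0.151], [-0.007, 0.701, 0.714, 0.834], [0.0, 0.0, 0.0, 1.0]]}
[ 0.14533296 -0.58151093  0.23055845] [[0.97, 0.242, -0.0], [0.242, -0.97, 0.002], [0.0, -0.002, -1.0]] 0.1
```

View pics/top0.png

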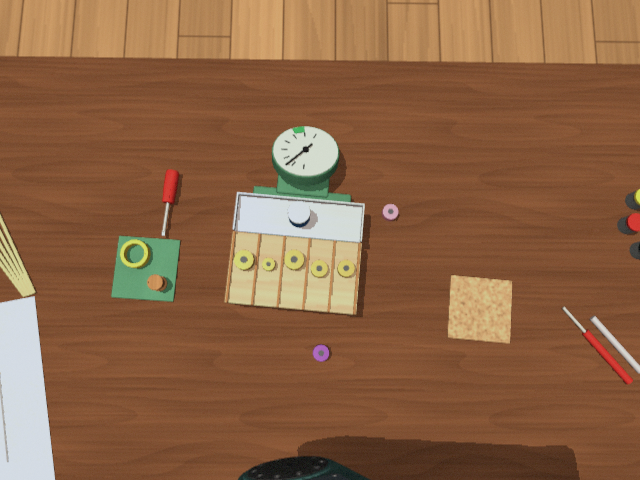

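View pics/scene0.png

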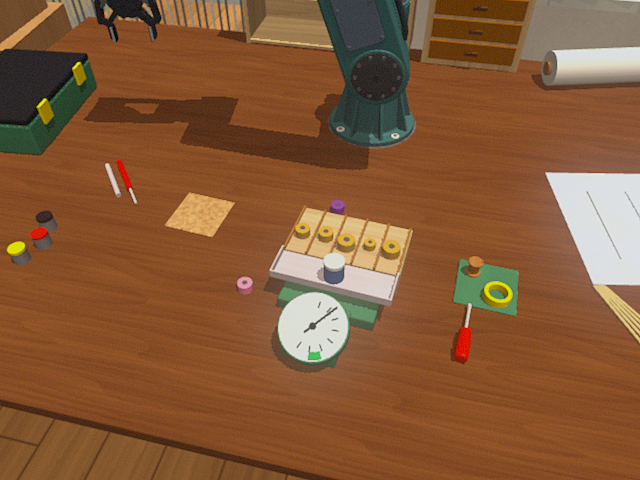

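```bash
cat > h.py <<'E'
import numpy as np,cv2
from rig import bot
def cloud(n):
    p,d=bot.read_camera(n); m=bot.camera_model(n); T=np.array(m["T"])
    v,u=np.mgrid[0:480,0:640]
    c=np.stack([(u-m["cx"])/m["fx"]*d,-(v-m["cy"])/m["fy"]*d,-d],-1)
    P=c@T[:3,:3].T+T[:3,3]; P[d==0]=np.nan
    return p,P
def hsv(p): return cv2.cvtColor(p,cv2.COLOR_RGB2HSV)
E
python3 - <<'E'
from h import *
p,P=cloud("top"); H=hsv(p); z=P[...,2]; cv2.imwrite("pics/crop1.png",cv2.resize(p[115:365,215:410],None,fx=3,fy=3,interpolation=cv2.INTER_CUBIC)[:600,:,::-1][:,:585])
roi=np.zeros(z.shape,bool); roi[180:330,215:380]=1
body=roi&(z>.052)&(z<.1)&(H[...,2]>90)
c=P[body][:,:2].astype(np.float32); print("rect",cv2.minAreaRect(c*1000), cv2.boxPoints(cv2.minAreaRect(c*1000)).round(1).tolist())
print("deck z",np.nanmedian(P[285:300,245:340,2]),"pan z",np.nanmedian(P[215:228,320:350,2]))
for u,v in[(244,260),(268,265),(294,259),(319,268),(346,268),(299,216),(480,309),(390,212),(321,353)]:
    s=np.zeros_like(roi);s[v-16:v+17,u-16:u+17]=1
    zt=np.nanpercentile(z[v-3:v+4,u-3:u+4],80)
    m=s&(abs(z-zt)<.004); q=P[m]; (cc,r)=cv2.minEnclosingCircle((q[:,:2]*1000).astype(np.float32))
    print((u,v),"z %.4f"%zt,q[:,:2].mean(0).round(4),np.round(cc,1),round(r,1),m.sum())
E
```

```text
rect ((576.5551147460938, 28.88585662841797), (238.7420196533203, 233.60391235351562), 85.13351440429688) [[450.0, -80.0999984741211], [682.7999877929688, -100.0], [703.0999755859375, 137.89999389648438], [470.29998779296875, 157.6999969482422]]
deck z 0.05961592138216054 pan z 0.05759685540012671
(244, 260) z 0.0822 [0.5451 0.1218] [545.2 121.8] 17.8 285
(268, 265) z 0.0769 [0.5388 0.0799] [545.5  78.9] 29.4 137
(294, 259) z 0.0830 [0.5461 0.0322] [546.3  32.3] 17.8 264
(319, 268) z 0.0800 [ 0.531  -0.0115] [537.5  -4.6] 25.5 209
(346, 268) z 0.0804 [ 0.5311 -0.0611] [530.9 -61. ] 15.2 202
(299, 216) z 0.1053 [0.6274 0.0242] [627.6  24.2] 20.6 367
(480, 309) z 0.0045 [ 0.4617 -0.3228] [ 461.9 -322.7] 43.9 1010
(390, 212) z 0.0201 [ 0.6492 -0.1513] [ 648.9 -151.9] 15.5 170
(321, 353) z 0.0198 [ 0.3796 -0.018 ] [379.7 -18.3] 15.2 196
```

View pics/crop1.png

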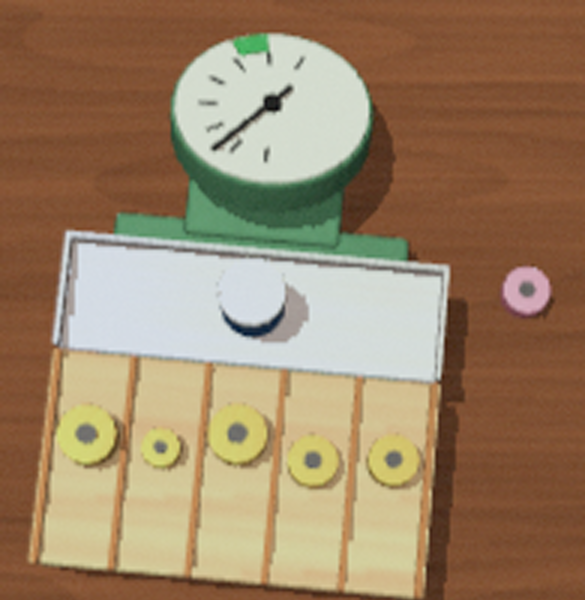

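```bash
cat >> h.py <<'E'
A=-0.085; O=np.array([.6266,.0246,0]); c,s=np.cos(A),np.sin(A)
S=np.array([[c,-s,0],[s,c,0],[0,0,1.]])
def w(x,y,z): return O+S@[x,y,z]      # scale -> world
def sc(P): return (P-O)@S
def go(*targets,yaw=None):
    st=bot.read_state(); R=np.array(st["orientation"]); p=np.array(st["eef_pos"])
    print("t",round(st["time_s"],2),"scale pos",sc(p).round(4),"yaw",round(np.degrees(np.arctan2(R[1,0],R[0,0])),2),"F",np.round(st["ft_force"],1),"w",round(st["width"],4))
    for t in targets: print("->",(R.T@(np.array(t)-p)).round(4).tolist())
    print("turn to lane yaw",round(np.degrees(np.arctan2(R[1,0],R[0,0])-A),2))
def dial(n="top"):
    p,_=bot.read_camera(n); m=bot.camera_model(n);T=np.array(m["T"]);H=hsv(p)
    v,u=np.mgrid[0:480,0:640]; d=np.stack([(u-m["cx"])/m["fx"],-(v-m["cy"])/m["fy"],-np.ones(u.shape)],-1)@T[:3,:3].T
    C=w(.128,0,.066); N=S@[np.sin(.4),0,np.cos(.4)]; t=((C-T[:3,3])@N)/(d@N); Q=T[:3,3]+d*t[...,None]-C
    a=Q@(S@[np.cos(.4),0,-np.sin(.4)]); b=Q@(S@[0,1,0]); r=np.hypot(a,b); th=np.arctan2(b,-a)
    g=(r<.062)&(H[...,0]>45)&(H[...,0]<80)&(H[...,1]>120)&(H[...,2]>110)&(r>.035)
    k=(r>.010)&(r<.034)&(H[...,2]<90)
    print("green th",th[g].mean().round(3),th[g].min().round(2),th[g].max().round(2),g.sum(),"r",r[g].mean().round(3),"| needle",np.arctan2((b*r)[k].sum(),-(a*r)[k].sum()).round(3),k.sum())
E
python3 - <<'E'
from h import *
p,P=cloud("top")
q=P[(hsv(p)[...,1]<60)&(P[...,2]>.04)&(P[...,2]<.095)&(P[...,0]>.69)&(P[...,0]<.9)&(abs(P[...,1])<.12)]
print("dial face centroid scale",sc(q).mean(0), len(q))
dial();dial("scene")
for n in["top"]:
    s=sc(P); m=(s[...,0]>-.13)&(s[...,0]<-.05)&(abs(s[...,1])<.115)&(s[...,2]>.071)
    for y in(-.092,-.046,0,.046,.092):
        k=m&(abs(s[...,1]-y)<.021); print(y,s[k].mean(0).round(4),k.sum())
go(w(0,0,.20),w(0,0,.072)+[.001,0,0])
E
```

```text
dial face centroid scale [ 0.1245779  -0.00058616  0.06814653] 2524
green th 2.804 2.62 2.98 51 r 0.054 | needle 0.758 15
green th 2.776 2.59 2.95 80 r 0.054 | needle 0.741 12
-0.092 [-0.0881 -0.0934  0.0785] 231
-0.046 [-0.0928 -0.0456  0.0782] 233
0 [-0.0811  0.0007  0.0803] 316
0.046 [-0.0929  0.0459  0.0755] 136
0.092 [-0.0899  0.0898  0.0804] 323
t 0.3 scale pos [-0.428  -0.6452  0.231 ] yaw 14.03 F [ 0.7 -0.6 -0.5] w 0.0854
-> [0.6139, -0.4717, 0.0313]
-> [0.6149, -0.4714, 0.1593]
turn to lane yaw 18.9
```

Emit:
step_arm(travel=[[0.26, -0.2, 0], [0.26, -0.2, 0], [0.26, -0.2, 0], [0.26, -0.2, 0], [0.26, -0.2, 0], [0.26, -0.2, 0], [0.26, -0.2, 0], [0.26, -0.2, 0]], turn=[5, 10, 15, 18.9, 18.9, 18.9, 18.9, 18.9], grip=0.0854)

```text
time_s: 0.97
eef_pos: [0.3502, -0.3228, 0.2314]
orientation: [[0.996, -0.085, 0.0], [-0.085, -0.996, 0.0], [0.0, -0.0, -1.0]]
ft_force: [0.8, -0.5, -0.8]
width: 0.0851
grip_force: 0.0
```

```bash
python3 - <<'E'
from h import *
go(w(0,0,.20),w(0,0,.072))
E
```

```text
t 0.97 scale pos [-0.2459 -0.3696  0.2314] yaw -4.87 F [ 0.8 -0.5 -0.8] w 0.0851
-> [0.2459, -0.3696, 0.0317]
-> [0.2459, -0.3696, 0.1597]
turn to lane yaw -0.0
```

Emit:
step_arm(travel=[[0.246, -0.37, 0.03], [0.246, -0.37, 0.03], [0.246, -0.37, 0.03], [0.246, -0.37, 0.03], [0.246, -0.37, 0.03], [0.246, -0.37, 0.03], [0.246, -0.37, 0.03], [0.246, -0.37, 0.03]], turn=[0, 0, 0, 0, 0, 0, 0, 0])

```text
time_s: 1.63
eef_pos: [0.5572, -0.0627, 0.2088]
orientation: [[0.996, -0.085, 0.0], [-0.085, -0.996, -0.0], [0.0, 0.0, -1.0]]
ft_force: [1.1, -0.7, 0.5]
width: 0.0851
grip_force: 0.0
```

```bash
python3 - <<'E'
from h import *
go(w(0,0,.20),w(0,0,.075))
E
```

```text
t 1.63 scale pos [-0.0617 -0.0929  0.2088] yaw -4.86 F [ 1.1 -0.7  0.5] w 0.0851
-> [0.0618, -0.0929, 0.0088]
-> [0.0617, -0.0929, 0.1338]
turn to lane yaw 0.01
```

Emit:
step_arm(travel=[[0.062, -0.093, 0.0], [0.062, -0.093, 0.0], [0.062, -0.093, 0.0], [0.062, -0.093, 0.03], [0.062, -0.093, 0.06], [0.062, -0.093, 0.09], [0.062, -0.093, 0.11], [0.062, -0.093, 0.11]], turn=[0, 0, 0, 0, 0, 0, 0, 0])

```text
time_s: 2.3
eef_pos: [0.6221, 0.0231, 0.0941]
orientation: [[0.996, -0.085, -0.009], [-0.085, -0.996, 0.001], [-0.009, 0.0, -1.0]]
ft_force: [-0.0, -1.0, -0.3]
width: 0.0851
grip_force: 0.0
```

```bash
python3 - <<'E'
from h import *
p,d=bot.read_camera("scene"); cv2.imwrite("pics/s2.png",cv2.resize(p[190:390,220:440],None,fx=2.5,fy=2.5)[:,:,::-1])
go(w(0,0,.075))
E
```

```text
t 2.35 scale pos [-0.0027 -0.0019  0.0966] yaw -4.87 F [-0.2 -0.2  0.5] w 0.0855
-> [0.0028, -0.0019, 0.0216]
turn to lane yaw 0.0
```

View pics/s2.png

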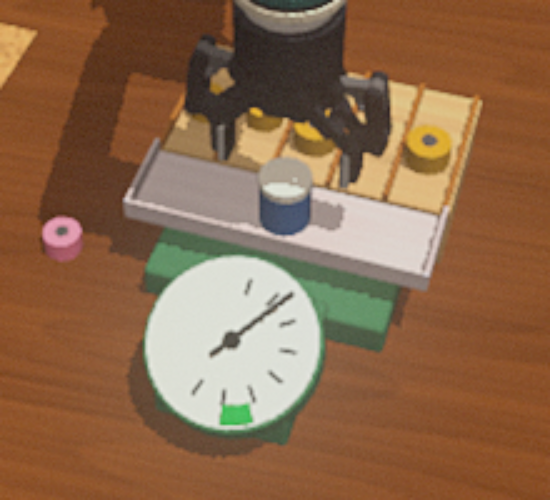

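Emit:
step_arm(travel=[[0.003, -0.002, 0.012], [0.003, -0.002, 0.024], [0.003, -0.002, 0.024], [0.003, -0.002, 0.024]], turn=[0, 0, 0, 0])

```text
time_s: 2.68
eef_pos: [0.6289, 0.0244, 0.0748]
orientation: [[0.996, -0.085, -0.0], [-0.085, -0.996, 0.0], [-0.0, -0.0, -1.0]]
ft_force: [-0.3, -0.6, -0.5]
width: 0.0855
grip_force: 0.0
```

Emit:
step_arm(travel=[[0, 0, 0], [0, 0, 0], [0, 0, 0], [0, 0, 0], [0, 0, 0], [0, 0, 0], [0, 0, 0], [0, 0, 0]], turn=[0, 0, 0, 0, 0, 0, 0, 0], grip=0.03, force=30)

```text
time_s: 3.35
eef_pos: [0.6293, 0.0244, 0.0751]
orientation: [[0.996, -0.085, 0.001], [-0.085, -0.996, -0.0], [0.001, -0.0, -1.0]]
ft_force: [1.0, -1.2, 1.3]
width: 0.0394
grip_force: 30.1
```

Emit:
step_arm(travel=[[0, 0, -0.02], [0, 0, -0.045], [0, 0, -0.075], [0, 0, -0.1], [-0.015, 0.038, -0.1], [-0.03, 0.076, -0.1], [-0.045, 0.114, -0.1], [-0.058, 0.152, -0.1]], turn=[0, 0, 0, 0, 0, 0, 0, 0])

```text
time_s: 4.02
eef_pos: [0.5567, -0.1228, 0.1747]
orientation: [[0.996, -0.084, -0.001], [-0.084, -0.996, 0.0], [-0.001, -0.0, -1.0]]
ft_force: [-0.4, -1.4, -2.3]
width: 0.0398
grip_force: 30.8
```

```bash
python3 - <<'E'
from h import *
go([.462,-.323,.175],[.462,-.323,.0215])
E
```

```text
t 4.02 scale pos [-0.0572 -0.1528  0.1747] yaw -4.8 F [-0.4 -1.4 -2.3] w 0.0398
-> [-0.0776, 0.2074, -0.0002]
-> [-0.0774, 0.2075, 0.1533]
turn to lane yaw 0.07
```

Emit:
step_arm(travel=[[-0.015, 0.038, 0], [-0.03, 0.076, 0], [-0.045, 0.114, 0], [-0.058, 0.152, 0], [-0.07, 0.185, 0], [-0.078, 0.207, 0.0], [-0.078, 0.207, 0.03], [-0.078, 0.207, 0.06]], turn=[0, 0, 0, 0, 0, 0, 0, 0])

```text
time_s: 4.68
eef_pos: [0.4636, -0.3248, 0.1158]
orientation: [[0.996, -0.088, 0.004], [-0.088, -0.996, -0.003], [0.004, 0.003, -1.0]]
ft_force: [-0.1, 0.6, -3.0]
width: 0.0398
grip_force: 30.8
```

Emit:
step_arm(travel=[[0, 0, 0.03], [0, 0, 0.055], [0, 0, 0.075], [0, 0, 0.085], [0, 0, 0.09], [0, 0, 0.09]], turn=[0, 0, 0, 0, 0, 0])

```text
time_s: 5.18
eef_pos: [0.4626, -0.3213, 0.0241]
orientation: [[0.996, -0.085, -0.001], [-0.085, -0.996, 0.001], [-0.001, -0.001, -1.0]]
ft_force: [0.3, 0.7, -1.6]
width: 0.0397
grip_force: 30.8
```

```bash
python3 - <<'E'
from h import *
go([.462,-.323,.175],[.462,-.323,.0215])
p,d=bot.read_camera("scene"); cv2.imwrite("pics/s3.png",cv2.resize(p[110:310,100:300],None,fx=2.5,fy=2.5)[:,:,::-1])
E
```

```text
t 5.18 scale pos [-0.1341 -0.3586  0.0241] yaw -4.87 F [ 0.3  0.7 -1.6] w 0.0397
-> [-0.0006, 0.0016, -0.1509]
-> [-0.0004, 0.0018, 0.0026]
turn to lane yaw -0.0
```

View pics/s3.png

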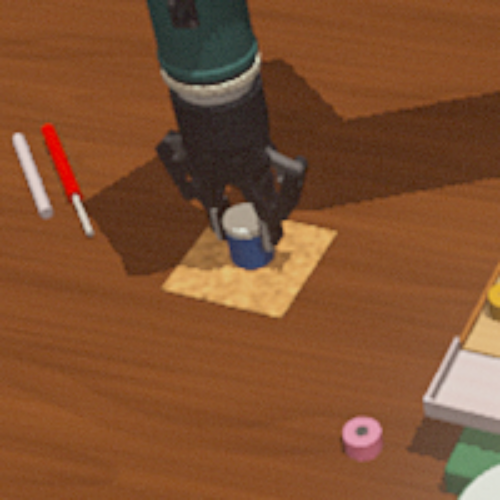

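The pot is upright between the fingers at the mat's centre (250,240). I'll lower it the last 2–3 mm and watch the force.

Emit:
step_arm(travel=[[0, 0, 0.001], [0, 0, 0.002], [0, 0, 0.003], [0, 0, 0.003]], turn=[0, 0, 0, 0])

```text
time_s: 5.57
eef_pos: [0.4633, -0.322, 0.0224]
orientation: [[0.996, -0.085, 0.001], [-0.085, -0.996, -0.001], [0.001, 0.001, -1.0]]
ft_force: [-0.1, -0.3, -1.6]
width: 0.0395
grip_force: 30.8
```

Emit:
step_arm(travel=[[0, 0, 0.001], [0, 0, 0.0015], [0, 0, 0.0015]], turn=[0, 0, 0])

```text
time_s: 5.82
eef_pos: [0.4634, -0.322, 0.0216]
orientation: [[0.996, -0.085, 0.001], [-0.085, -0.996, -0.001], [0.001, 0.001, -1.0]]
ft_force: [-1.4, 1.3, 8.7]
width: 0.0395
grip_force: 31.6
```

Contact with the mat (8.7 N up). Release and rise.

Emit:
step_arm(travel=[[0, 0, -0.0005], [0, 0, -0.0005], [0, 0, -0.0005], [0, 0, -0.0005], [0, 0, -0.0005], [0, 0, -0.0005], [0, 0, -0.0005], [0, 0, -0.0005]], turn=[0, 0, 0, 0, 0, 0, 0, 0], grip=0.085)

```text
time_s: 6.48
eef_pos: [0.463, -0.3217, 0.0208]
orientation: [[0.996, -0.085, -0.0], [-0.085, -0.996, 0.0], [-0.0, -0.0, -1.0]]
ft_force: [0.1, 0.0, 0.6]
width: 0.0851
grip_force: 0.0
```

Emit:
step_arm(travel=[[0, 0, -0.02], [0, 0, -0.05], [0, 0, -0.085], [0, 0, -0.12], [0, 0, -0.15], [0, 0, -0.15]], turn=[0, 0, 0, 0, 0, 0])

```text
time_s: 6.98
eef_pos: [0.4662, -0.3245, 0.1772]
orientation: [[0.996, -0.085, 0.008], [-0.085, -0.996, -0.007], [0.009, 0.007, -1.0]]
ft_force: [0.6, -1.2, -0.2]
width: 0.0848
grip_force: 0.0
```

```bash
python3 - <<'E'
from h import *
dial("scene");dial("top")
p,P=cloud("scene"); k=(P[...,2]>.046)&(P[...,2]<.06)&(abs(P[...,0]-.462)<.07)&(abs(P[...,1]+.322)<.07); print("pot top",P[k].mean(0),k.sum())
for y in(-.092,-.046,0,.046,.092): go(w(-.130,y,.15),w(-.130,y,.064))
E
```

```text
green th 2.776 2.59 2.95 80 r 0.054 | needle 0.074 16
green th 2.807 2.62 2.98 49 r 0.054 | needle 0.004 19
pot top [ 0.46465122 -0.31725208  0.04957749] 190
t 7.13 scale pos [-0.1338 -0.3588  0.1708] yaw -4.88 F [-0.4 -0.3  0.2] w 0.085
-> [0.0038, -0.2668, 0.0208]
-> [0.0038, -0.2668, 0.1068]
turn to lane yaw -0.01
t 7.13 scale pos [-0.1338 -0.3588  0.1708] yaw -4.88 F [-0.4 -0.3  0.2] w 0.085
-> [0.0038, -0.3128, 0.0208]
-> [0.0038, -0.3128, 0.1068]
turn to lane yaw -0.01
t 7.13 scale pos [-0.1338 -0.3588  0.1708] yaw -4.88 F [-0.4 -0.3  0.2] w 0.085
-> [0.0038, -0.3588, 0.0208]
-> [0.0038, -0.3588, 0.1068]
turn to lane yaw -0.01
t 7.13 scale pos [-0.1338 -0.3588  0.1708] yaw -4.88 F [-0.4 -0.3  0.2] w 0.085
-> [0.0038, -0.4048, 0.0208]
-> [0.0038, -0.4048, 0.1068]
turn to lane yaw -0.01
t 7.13 scale pos [-0.1338 -0.3588  0.1708] yaw -4.88 F [-0.4 -0.3  0.2] w 0.085
-> [0.0038, -0.4508, 0.0208]
-> [0.0038, -0.4508, 0.1068]
turn to lane yaw -0.01
```

Emit:
step_arm(travel=[[0.004, -0.04, 0], [0.004, -0.08, 0], [0.004, -0.12, 0], [0.004, -0.16, 0], [0.004, -0.2, 0], [0.004, -0.24, 0], [0.004, -0.28, 0], [0.004, -0.3128, 0]], turn=[0, 0, 0, 0, 0, 0, 0, 0], grip=0, force=30)

```text
time_s: 7.8
eef_pos: [0.4917, -0.0076, 0.169]
orientation: [[0.996, -0.085, -0.004], [-0.085, -0.996, 0.001], [-0.004, -0.001, -1.0]]
ft_force: [0.8, -1.2, -0.6]
width: -0.0
grip_force: 0.0
```

Emit:
step_arm(travel=[[0, 0, 0.03], [0, 0, 0.06], [0, 0, 0.08], [0, 0, 0.095], [0, 0, 0.1], [0, 0, 0.1]], turn=[0, 0, 0, 0, 0, 0])

```text
time_s: 8.3
eef_pos: [0.4911, -0.01, 0.0685]
orientation: [[0.996, -0.085, -0.006], [-0.085, -0.996, 0.001], [-0.006, -0.001, -1.0]]
ft_force: [-0.6, -0.3, 0.3]
width: 0.0
grip_force: 0.0
```

```bash
python3 - <<'E'
from h import *
go(w(-.130,-.046,.064))
p,d=bot.read_camera("scene"); cv2.imwrite("pics/s4.png",cv2.resize(p[170:330,240:440],None,fx=3,fy=3)[:,:,::-1])
E
```

```text
t 8.3 scale pos [-0.132  -0.046   0.0685] yaw -4.88 F [-0.6 -0.3  0.3] w 0.0
-> [0.0021, 0.0, 0.0045]
turn to lane yaw -0.0
```

View pics/s4.png

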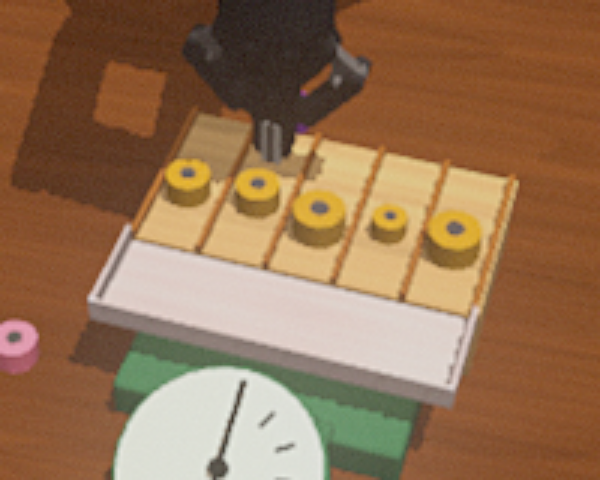

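Emit:
step_arm(travel=[[0, 0, 0.0045], [0, 0, 0.0045], [0.01, 0, 0.0045], [0.018, 0, 0.0045], [0.026, 0, 0.0045], [0.034, 0, 0.0045], [0.042, 0, 0.0045], [0.05, 0, 0.0045]], turn=[0, 0, 0, 0, 0, 0, 0, 0])

```text
time_s: 9.02
eef_pos: [0.5443, -0.0147, 0.0665]
orientation: [[0.996, -0.085, -0.0], [-0.085, -0.996, 0.0], [-0.0, -0.0, -1.0]]
ft_force: [-0.9, 0.0, 1.8]
width: -0.0001
grip_force: 0.7
```

Emit:
step_arm(travel=[[0.008, 0, 0], [0.016, 0, 0], [0.024, 0, 0], [0.032, 0, 0], [0.04, 0, 0], [0.047, 0, 0], [0.052, 0, 0], [0.054, 0, 0]], turn=[0, 0, 0, 0, 0, 0, 0, 0])

```text
time_s: 9.68
eef_pos: [0.5983, -0.0194, 0.0664]
orientation: [[0.996, -0.085, 0.001], [-0.085, -0.996, 0.0], [0.001, -0.0, -1.0]]
ft_force: [0.2, 0.2, -0.7]
width: -0.0003
grip_force: 0.3
```

```bash
cat >> h.py <<'E'
def slugs():
    for n in("top","scene"):
        p,P=cloud(n); q=sc(P); H=hsv(p)
        m=(H[...,0]>15)&(H[...,0]<35)&(H[...,1]>120)&(abs(q[...,0]+.06)<.1)&(abs(q[...,1])<.115)&(q[...,2]>.0685)
        for i in range(-2,3):
            k=m&(abs(q[...,1]-.046*i)<.023)
            if k.sum()>20: print(n,i,np.nanmean(q[k],0).round(4),"x",np.nanpercentile(q[k][:,0],[2,98]).round(3),k.sum())
E
python3 - <<'E'
from h import *
go(w(-.026,-.046,.064)); slugs(); dial("scene")
E
```

```text
t 9.68 scale pos [-0.0244 -0.0462  0.0664] yaw -4.88 F [ 0.2  0.2 -0.7] w -0.0003
-> [-0.0016, -0.0002, 0.0024]
turn to lane yaw -0.0
top -2 [-0.0871 -0.0971  0.0784] x [-0.1   -0.074] 133
scene -1 [ 0.0052 -0.0411  0.0768] x [-0.012  0.017] 168
scene 0 [-0.0705  0.0084  0.0827] x [-0.095 -0.017] 183
scene 1 [-0.0886  0.0496  0.0748] x [-0.102 -0.08 ] 97
scene 2 [-0.0838  0.0939  0.079 ] x [-0.103 -0.07 ] 239
green th 2.776 2.59 2.95 80 r 0.054 | needle 0.678 12
```

Emit:
step_arm(travel=[[-0.004, 0, -0.03], [-0.004, 0, -0.05], [-0.04, -0.02, -0.05], [-0.075, -0.04, -0.05], [-0.101, -0.046, -0.05], [-0.101, -0.046, -0.05], [-0.101, -0.046, -0.02], [-0.101, -0.046, 0.002]], turn=[0, 0, 0, 0, 0, 0, 0, 0])

```text
time_s: 10.5
eef_pos: [0.5013, 0.0353, 0.0648]
orientation: [[0.996, -0.084, 0.004], [-0.084, -0.996, -0.0], [0.004, -0.0, -1.0]]
ft_force: [-0.0, 0.2, -1.3]
width: -0.0001
grip_force: 0.0
```

Emit:
step_arm(travel=[[0, 0, 0], [0.008, 0, 0], [0.016, 0, 0], [0.024, 0, 0], [0.032, 0, 0], [0.04, 0, 0], [0.048, 0, 0], [0.056, 0, 0]], turn=[0, 0, 0, 0, 0, 0, 0, 0])

```text
time_s: 11.17
eef_pos: [0.5571, 0.0303, 0.0647]
orientation: [[0.996, -0.085, -0.0], [-0.085, -0.996, 0.0], [-0.0, -0.0, -1.0]]
ft_force: [-1.0, 0.9, 1.2]
width: -0.0
grip_force: 1.1
```

```bash
python3 - <<'E'
from h import *
go(w(-.027,0,.064)); slugs()
E
```

```text
t 11.17 scale pos [-0.0698 -0.0002  0.0647] yaw -4.88 F [-1.   0.9  1.2] w -0.0
-> [0.0428, -0.0002, 0.0007]
turn to lane yaw -0.01
top -2 [-0.0883 -0.0965  0.0781] x [-0.102 -0.074] 155
top 2 [-0.0964  0.0772  0.0765] x [-0.107 -0.083] 25
scene -2 [-0.0832 -0.0883  0.0773] x [-0.101 -0.07 ] 164
scene -1 [ 0.0058 -0.0411  0.076 ] x [-0.011  0.017] 164
scene 0 [-0.034   0.0051  0.0815] x [-0.053 -0.02 ] 248
scene 1 [-0.088   0.0491  0.0769] x [-0.1   -0.077] 100
scene 2 [-0.0837  0.094   0.0792] x [-0.103 -0.07 ] 235
```

Emit:
step_arm(travel=[[0.008, 0, 0], [0.016, 0, 0], [0.024, 0, 0], [0.031, 0, 0], [0.037, 0, 0], [0.041, 0, 0], [0.043, 0, 0], [0.043, 0, 0]], turn=[0, 0, 0, 0, 0, 0, 0, 0])

```text
time_s: 11.93
eef_pos: [0.5999, 0.0267, 0.0644]
orientation: [[0.996, -0.085, 0.001], [-0.085, -0.996, 0.0], [0.001, -0.0, -1.0]]
ft_force: [0.1, 0.5, 0.7]
width: -0.0002
grip_force: 0.0
```

Emit:
step_arm(travel=[[-0.004, 0, -0.03], [-0.004, 0, -0.05], [-0.04, -0.02, -0.05], [-0.075, -0.04, -0.05], [-0.104, -0.046, -0.05], [-0.104, -0.046, -0.05], [-0.104, -0.046, -0.02], [-0.104, -0.046, 0.0]], turn=[0, 0, 0, 0, 0, 0, 0, 0])

```text
time_s: 12.6
eef_pos: [0.4999, 0.0817, 0.0646]
orientation: [[0.996, -0.084, 0.003], [-0.084, -0.996, 0.0], [0.003, -0.0, -1.0]]
ft_force: [0.0, 0.5, 0.0]
width: -0.0002
grip_force: 0.0
```

```bash
python3 - <<'E'
from h import *
go(w(-.022,.046,.064)); slugs(); dial("scene")
E
```

```text
t 12.6 scale pos [-0.1311  0.0462  0.0646] yaw -4.82 F [0.  0.5 0. ] w -0.0002
-> [0.1091, 0.0003, 0.001]
turn to lane yaw 0.05
top -2 [-0.089  -0.0946  0.078 ] x [-0.102 -0.076] 151
top -1 [-0.0007 -0.0464  0.0751] x [-0.013  0.012] 143
top 0 [ 0.0003 -0.0022  0.079 ] x [-0.016  0.015] 160
scene -2 [-0.0834 -0.0887  0.0773] x [-0.101 -0.07 ] 161
scene -1 [ 0.0061 -0.0412  0.0749] x [-0.01   0.018] 152
scene 0 [0.0063 0.0046 0.077 ] x [-0.011  0.02 ] 218
scene 1 [-0.0934  0.0506  0.0865] x [-0.13  -0.079] 117
scene 2 [-0.0849  0.0936  0.0807] x [-0.111 -0.07 ] 240
green th 2.776 2.59 2.95 80 r 0.054 | needle 1.546 14
```

Emit:
step_arm(travel=[[0.01, 0, 0.001], [0.018, 0, 0.001], [0.026, 0, 0.001], [0.034, 0, 0.001], [0.042, 0, 0.001], [0.05, 0, 0.001], [0.058, 0, 0.001], [0.066, 0, 0.001]], turn=[0, 0, 0, 0, 0, 0, 0, 0])

```text
time_s: 13.42
eef_pos: [0.566, 0.0757, 0.0634]
orientation: [[0.996, -0.085, -0.0], [-0.085, -0.996, 0.0], [-0.0, -0.0, -1.0]]
ft_force: [-0.3, 0.4, 1.2]
width: -0.0002
grip_force: 0.4
```

Emit:
step_arm(travel=[[0.008, 0, 0], [0.016, 0, 0], [0.024, 0, 0], [0.031, 0, 0], [0.037, 0, 0], [0.041, 0, 0], [0.043, 0, 0], [0.043, 0, 0]], turn=[0, 0, 0, 0, 0, 0, 0, 0])

```text
time_s: 14.08
eef_pos: [0.6085, 0.0721, 0.0634]
orientation: [[0.996, -0.085, 0.0], [-0.085, -0.996, 0.0], [0.0, -0.0, -1.0]]
ft_force: [-0.4, -0.5, 0.5]
width: -0.0004
grip_force: 0.0
```

Emit:
step_arm(travel=[[-0.004, 0, -0.03], [-0.004, 0, -0.05], [-0.04, -0.02, -0.05], [-0.075, -0.04, -0.05], [-0.107, -0.046, -0.05], [-0.107, -0.046, -0.05], [-0.107, -0.046, -0.02], [-0.107, -0.046, 0.0]], turn=[0, 0, 0, 0, 0, 0, 0, 0])

```text
time_s: 14.75
eef_pos: [0.5052, 0.1275, 0.0635]
orientation: [[0.996, -0.084, 0.002], [-0.084, -0.996, 0.0], [0.002, -0.0, -1.0]]
ft_force: [0.1, 0.1, -0.4]
width: -0.0
grip_force: 0.0
```

```bash
python3 - <<'E'
from h import *
go(w(-.027,.091,.064)); slugs(); dial("scene")
E
```

```text
t 14.75 scale pos [-0.1297  0.0922  0.0635] yaw -4.81 F [ 0.1  0.1 -0.4] w -0.0
-> [0.1027, 0.0013, -0.0003]
turn to lane yaw 0.06
top -2 [-0.0891 -0.0945  0.0781] x [-0.102 -0.076] 149
top -1 [-0.001  -0.0462  0.0748] x [-0.014  0.012] 133
top 0 [-0.0006 -0.0016  0.0761] x [-0.016  0.015] 171
top 1 [-0.0039  0.043   0.0827] x [-0.046  0.009] 36
scene -2 [-0.083  -0.0888  0.0775] x [-0.1   -0.071] 154
scene -1 [ 0.0062 -0.0414  0.0746] x [-0.008  0.018] 150
scene 0 [0.0069 0.0049 0.0763] x [-0.011  0.02 ] 211
scene 1 [-0.0009  0.0494  0.074 ] x [-0.125  0.014] 87
scene 2 [-0.0858  0.0943  0.0827] x [-0.125 -0.07 ] 254
green th 2.776 2.59 2.95 80 r 0.054 | needle 1.825 13
```

Emit:
step_arm(travel=[[0.008, 0.001, 0], [0.016, 0.001, 0], [0.024, 0.001, 0], [0.032, 0.001, 0], [0.04, 0.001, 0], [0.048, 0.001, 0], [0.056, 0.001, 0], [0.064, 0.001, 0]], turn=[0, 0, 0, 0, 0, 0, 0, 0])

```text
time_s: 15.57
eef_pos: [0.5697, 0.1206, 0.0634]
orientation: [[0.996, -0.085, -0.0], [-0.085, -0.996, 0.0], [-0.0, -0.0, -1.0]]
ft_force: [-1.9, 0.7, 1.5]
width: -0.0002
grip_force: 1.0
```

Emit:
step_arm(travel=[[0.008, 0, 0], [0.016, 0, 0], [0.023, 0, 0], [0.029, 0, 0], [0.034, 0, 0], [0.037, 0, 0], [0.039, 0, 0], [0.039, 0, 0]], turn=[0, 0, 0, 0, 0, 0, 0, 0])

```text
time_s: 16.23
eef_pos: [0.6083, 0.1173, 0.0634]
orientation: [[0.996, -0.085, 0.0], [-0.085, -0.996, 0.0], [0.0, -0.0, -1.0]]
ft_force: [0.6, 0.5, -0.5]
width: 0.0003
grip_force: 0.0
```

Emit:
step_arm(travel=[[-0.004, 0, -0.02], [-0.004, 0, -0.05], [-0.02, 0, -0.08], [-0.05, 0, -0.12], [-0.08, 0, -0.15], [-0.11, 0, -0.15], [-0.14, 0, -0.15], [-0.14, 0, -0.15]], turn=[0, 0, 0, 0, 0, 0, 0, 0])

```text
time_s: 16.9
eef_pos: [0.4616, 0.1295, 0.2137]
orientation: [[0.996, -0.084, -0.004], [-0.084, -0.996, 0.0], [-0.004, 0.0, -1.0]]
ft_force: [-1.0, 0.3, -0.9]
width: 0.0002
grip_force: 0.0
```

```bash
python3 - <<'E'
from h import *
go(); slugs(); dial("scene"); dial("top")
p,d=bot.read_camera("scene"); cv2.imwrite("pics/s5.png",cv2.resize(p[170:380,160:430],None,fx=2.8,fy=2.8,interpolation=cv2.INTER_CUBIC)[:,:,::-1])
E
```

```text
t 16.9 scale pos [-0.1734  0.0905  0.2137] yaw -4.81 F [-1.   0.3 -0.9] w 0.0002
turn to lane yaw 0.06
top -2 [-0.0907 -0.0978  0.0774] x [-0.103 -0.074] 47
top -1 [ 0.0002 -0.0477  0.073 ] x [-0.013  0.013] 60
top 0 [-0.0001 -0.0059  0.0752] x [-0.016  0.015] 73
top 2 [-0.0108  0.0821  0.0728] x [-0.031  0.003] 23
scene -2 [-0.0829 -0.0886  0.0772] x [-0.1   -0.071] 158
scene -1 [ 0.0051 -0.0414  0.0736] x [-0.01   0.017] 142
scene 0 [0.0069 0.005  0.0753] x [-0.011  0.022] 209
scene 1 [0.004  0.0495 0.071 ] x [-0.007  0.014] 73
scene 2 [0.0045 0.0938 0.0783] x [-0.011  0.021] 220
green th 2.789 2.59 2.95 70 r 0.055 | needle 2.655 12
green th 2.813 2.62 2.97 39 r 0.053 | needle 2.763 12
```

View pics/s5.png

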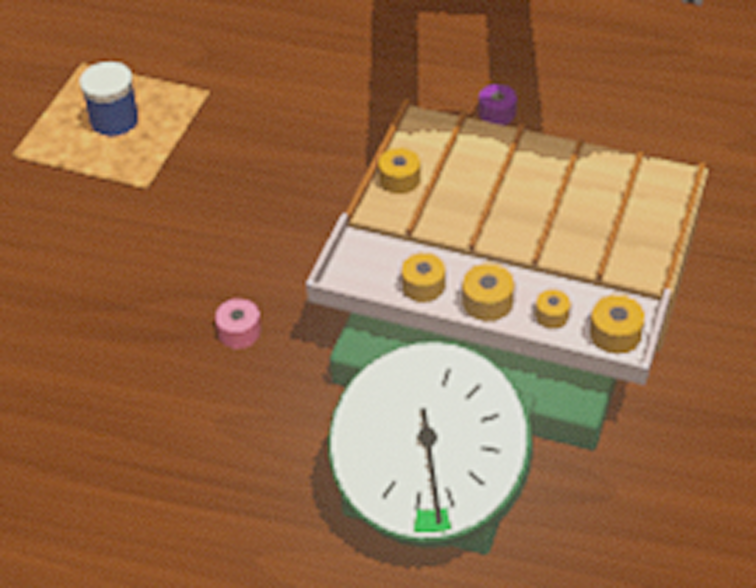

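The needle tip (438,522) sits inside the green band (about 415–450). The pot is upright on the mat at (110,97), all four slugs stand on the pan, and the spare medium slug is still in its lane. I'm handing in now.

```bash
python3 -c "
from rig import bot
print(bot.hand_in())"
```

```text
the job is handed in; nothing more can be done
None
```

I handed the job in at about 17 s: the pot stands upright on the cork mat, two large slugs, one medium and the small one (nominally 540 g) are on the pan, the needle rests inside the green band, and the spare medium slug is still in its lane.

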